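Seat the specimen holder in the corner stops and latch it

ROBOT

A 6-joint arm with a two-finger parallel gripper is mounted at the origin on the work surface. World frame = base frame: x ahead of the robot, y to its left, z up, the work surface at z = 0. Lengths are in mm, angles in rad, forces in N, time in s.
With the tool pointing down it reaches from about 350 to 875 mm from the base axis. Payload 4.2 kg.
Tool frame: the origin (TCP) lies at the very end of the fingers, on their centre line; the grasp point (between the pads) lies 19 mm behind it (arm.pinch_z is the distance from the TCP to the grasp point, in mm); x points along the fingers, y is the direction in which the jaws open and shut, and the axes are right-handed (so a half turn about x gives the same grasp; the last joint's range is limited). The gripper opens to 85 mm and grips with 20 to 120 N. Pads are 22 mm wide; open, the fingers measure 114 mm over their backs; the gripper's body (76 mm by 85 mm) begins 54 mm behind the grasp point. The pads swing forward as they close: fully open they stand 13 mm farther back than shut.
Start: joints at [-0.961, 0.385, 0.008, 0, -1.194, -0.259], TCP at [214.795, -586.909, 231.312] pointing down, gripper open.
Joint ranges: [-3.14, 3.14], [-1.21, 2.06], [-1.07, 1.41], [-3.16, 2.05], [-2.99, -0.16], [-3.1, 3.1]. Speed limits (rad/s): [2.79, 2.79, 3.14, 3.14, 3.14, 3.14].

INTERFACE

Orientations are given as a unit quaternion [x, y, z, w].
In Python, from bench import arm gives the robot as it stands.
- The arm moves only by the tool drive_tool, never from a script. Its argument "motion" is a list of rows, each a list of 4 numbers: the shift along the tool's x, y, z in mm, then the turn about the tool's x in degrees. In form: [[dx, dy, dz, spin], ...]. A call has 1 to 10 rows; each row shifts and turns the commanded pose from where the row before left it, along the tool's axes as they then stand; what a row does not reach is not made up. A row lasts 1/12 s, in which the tool goes at most 41.7 mm and 7.16 degrees, less where a joint would pass 70% of its speed; a pose out of reach is approached as far as the arm can. A call with a gripper value outside its range is refused whole. "grip" is the finger opening in mm, from 0 to 85.4, set as the call begins (left out, the last holds). The fingers move at their own pace and stop on an object; the grip force is fixed at half the most. Time passes only in rows, so rows that do not move let the fingers close. It gives the time, the measured TCP pose, the force and the opening at its end, in the units of the state.
- arm.read_state(): the state, without advancing time (a new reading comes with each control period).
- arm.get_image(name): name is "scene" or "top" or "wrist"; returns the picture (480x640x3 uint8, red, green, blue); there is no depth.
- arm.calibration(name): a dict with "K" (3x3 intrinsics, pixels), "eye" and "attitude" of the camera in the world; the wrist camera has in their place "T_tool_cam" (4x4, takes a point from camera to tool coordinates, whose origin is the TCP and whose axes are the tool frame's). Camera axes: x right, y up, looking along -z (the intrinsics and any distortion apply to the point x, -y, -z); pixel columns grow to the right and rows downward; lengths in mm; the calibration is good to about 2 mm. A picture is of the moment at which its call begins: read the wrist's pose just before it. calibration takes no time and is no camera call.
- arm.job_done(): hands the job in, once; it reports no verdict.
The state is a dict: "clock": time; "joints": joint angles; "joint_vel": joint speeds; "joint_efforts": joint torques, N m; "position": TCP position; "ee_rot": TCP orientation; "contact_force": force on the tool from outside, world axes, zero at the start; "wrist_torque": the same for the moment, N m; "gripper_width": finger opening in mm.
Only numpy, scipy, OpenCV 4.12 (cv2) and the standard library are available. Lean on these libraries where they do the work, as an engineer would, in place of code of your own. Each camera call takes 0.05 s, during which the arm holds its last target. There are 200 camera calls.

TASK

Push the blue-topped specimen holder along the dark loading plate until it sits square and fully home in the corner, touching both the back stop and the side stop, and then push the red latch arm all the way round until it is shut across the front of the holder. Only push with the fingers: do not pick the holder up or tip it. Leave the orange-topped holder and everything else where they are.

Things in the scene. Friction and masses are not known exactly. Their poses are not given: they have to be found in the camera images.
- plate: Dark steel loading plate fixed to the bench, 340 (its x) by 480 (its y) by 10 mm thick; where it lies and its yaw vary. Origin: centre of its underside; z up. A flat blue patch on it marks the home place, in the left rear corner of the two stops as seen from the robot.
- back_stop (a point): Middle of the foot of the back stop's front face, on the plate's top. The stop is a steel bar fixed on the plate, 25 mm high, 20 mm thick; its face is the plane x = +120 mm in plate axes, from y = -225 to +110 mm. Axes as the plate's.
- side_stop (a point): Middle of the foot of the side stop's face, on the plate's top. The stop is a steel bar fixed on the plate, 25 mm high, 20 mm thick; its face is the plane y = +90 mm in plate axes, from x = +55 to +120 mm, looking to the plate's -y. Axes as the plate's.
- home (a point): Where the centre of the blue-topped holder lies when it is fully home in the corner: 20 mm above the plate's top, at x = +85, y = +60 mm in plate axes. Axes as the plate's.
- blue_holder_centre (a point): The holder to be pushed: aluminium block 70 (its x) by 60 (its y) by 40 mm high, blue top, with a 12 mm steel pin standing 20 mm above the block; 0.3 to 0.65 kg, loose on the plate. The point is the block's centre, half-way up its 40 mm. Starts up to 0.3 rad out of square with the plate; home, its x axis is along the plate's x.
- orange_holder_centre (a point): An identical holder with an orange top, also on the plate; it must stay where it is. Which of the two is on the left varies. Point and axes as for the blue one.
- latch (a joint): Angle of the latch arm about its upright pivot, at x = +38, y = +110 mm in plate axes. 0: open, arm along the plate's -x; 1.571: shut on its end stop, arm along the plate's -y, across the front of the home place, 5 mm clear of a holder that is home. Starts at 0 to 0.3. Shuts anticlockwise from above; light friction (0.5 N at the knob); stays where left.
- latch_knob (a point): Upright black cylinder knob, 18 mm in diameter, at the free end of the red latch arm, 80 mm from the pivot axis; it spans 8 to 45 mm above the plate's top and the point is its centre, 26.5 mm above. The arm is 14 mm wide and spans 8 to 22 mm above the plate's top.
- weight: Brass weight with a head, 36 mm in diameter, 48 mm high, on the left rear part of the plate behind the side stop; bystander. Origin: centre of its underside.
- clamp_ring: Steel ring lying on the left front part of the plate, outer diameter 44 mm, 10 mm high; bystander. Origin: centre of its underside.
- amber_bottle: Amber bottle, 60 mm in diameter, 130 mm high, right of the plate; bystander. Origin: centre of its underside.
- white_jar: White jar with a blue cap, 56 mm in diameter, 60 mm high, left of the plate; bystander. Origin: centre of its underside.
- screwdriver: Green-handled screwdriver, 170 mm long, lying right of the plate; bystander. Its x axis runs along it from handle to tip.
- beaker: White cup, 70 mm in diameter, 85 mm high, left of the plate; bystander. Origin: centre of its underside.
There are look-alikes about, which are no part of the job. What is shaped like the part that bears blue_holder_centre but green or turquoise is not meant.

How it is judged:
By the outcome, as a careful person would: the job done as asked, in the order asked, and still so for the second after the job is handed in, with the robot touching nothing.
It also fails if it takes over 72 s, if anything falls off the work surface, if the arm or the gripper's body presses on something with over 40 N, if the wrist force passes 120 N, or if a joint passes its speed limit or range.

## Working session

There is one attempt and no reset: what is moved stays moved. The work goes in short steps, Python scripts to look and compute and a tool call to move; the robot and the scene stay as the last step left them, time stands still between calls to the robot, and variables do not carry over. Pictures are saved under pics/ and viewed, about 8 in all and at most 12, crops included, and the job is handed in when it is done.

Besides the shell and the picture viewer there is one more tool, called after "Emit:" by a JSON object that holds its "method" and its "body". drive_tool: Moves the arm, as the interface text tells. Its arguments: {"type":"object","properties":{"motion":{"type":"array"},"grip":{"type":"number"}},"required":["motion"]}

```bash
mkdir -p pics; ls; python3 - <<'E'
from bench import arm
import cv2
s=arm.read_state();print(s)
for n in("scene","top"):
    cv2.imwrite(f"pics/{n}0.png",arm.get_image(n)[:,:,::-1]);c=arm.calibration(n);print(n,c)
print(arm.calibration("wrist"))
E
```

```text
pics
{'clock': 0.0, 'joints': array([-9.61404298e-01,  3.85558563e-01,  6.61848920e-03, -4.87433489e-04,
       -1.19400226e+00, -2.58610733e-01]), 'joint_vel': array([ 0.00063312, -0.00050521, -0.00055361,  0.00089499,  0.00054145,
       -0.00036155]), 'joint_efforts': array([ 5.73446596e-04, -3.92289233e+01,  1.88404083e+01,  4.18617189e+00,
       -4.57664268e-03, -9.93366882e-06]), 'position': array([ 214.58838118, -586.38165205,  230.21922016]), 'ee_rot': array([-0.12256663,  0.69644306,  0.12407811,  0.69609562]), 'contact_force': array([-0.68283016,  0.85557311, -1.12339196]), 'wrist_torque': array([-0.04965784, -0.0161103 , -0.02188148]), 'gripper_width': 85.37202907682783}
scene {'K': array([[500.63827714,   0.        , 316.87744906],
       [  0.        , 500.63827714, 235.90242629],
       [  0.        ,   0.        ,   1.        ]]), 'eye': array([ 963.42855345,  548.85806002, 1051.2105096 ]), 'attitude': array([0.10281779, 0.29339284, 0.89664058, 0.31525357])}
top {'K': array([[514.80610714,   0.        , 321.08401734],
       [  0.        , 514.80610714, 238.09065316],
       [  0.        ,   0.        ,   1.        ]]), 'eye': array([ 3.70700118e+02, -7.79856185e-01,  1.35968864e+03]), 'attitude': array([ 0.03424172, -0.04454232, -0.70356306,  0.70840843])}
{'K': array([[407.59637098,   0.        , 319.61432693],
       [  0.        , 407.59637098, 241.8267954 ],
       [  0.        ,   0.        ,   1.        ]]), 'T_tool_cam': array([[ 1.44899592e-03,  2.61731729e-01, -9.65139577e-01,
        -1.43017700e+02],
       [ 9.99998901e-01, -7.51067851e-05,  1.48096351e-03,
         4.55730936e-01],
       [ 3.15126610e-04, -9.65140661e-01, -2.61731551e-01,
        -6.81861895e+01],
       [ 0.00000000e+00,  0.00000000e+00,  0.00000000e+00,
         1.00000000e+00]])}
```

View pics/top0.png

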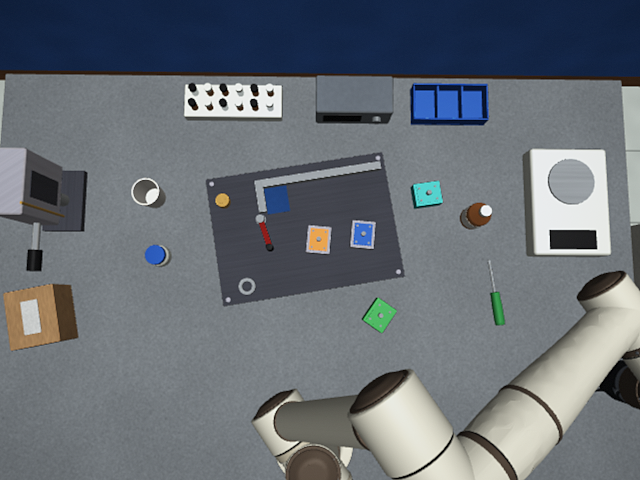

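View pics/scene0.png

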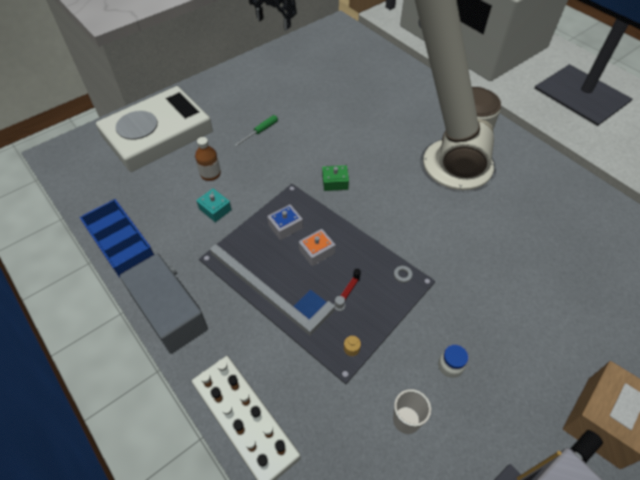

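The top view shows the blue-topped holder at px (363,234), with a pin, on the plate. Other blue or similar things are the flat home patch (277,198), the jar cap (157,255), the tray (450,103), the turquoise block (427,194) and the green block (380,314). Only (363,234) is a blue-topped block on the plate. The orange holder is at (319,240), between it and the home patch, so I'll push forward to the back stop first and then left.

```bash
cat > h.py <<'E'
import numpy as np, cv2
from scipy.spatial.transform import Rotation as R
from bench import arm
def cam(name):
    c=arm.calibration(name)
    if name=="wrist":
        s=arm.read_state(); T=np.array(c["T_tool_cam"]); Q=R.from_quat(s["ee_rot"]).as_matrix()
        return c["K"],Q@T[:3,3]+s["position"],Q@T[:3,:3]
    return c["K"],np.array(c["eye"]),R.from_quat(c["attitude"]).as_matrix()
def cast(C,uv,z):
    K,e,A=C; uv=np.atleast_2d(uv).astype(float)
    d=np.c_[(uv[:,0]-K[0,2])/K[0,0],-(uv[:,1]-K[1,2])/K[1,1],-np.ones(len(uv))]@A.T
    return e+d*((z-e[2])/d[:,2])[:,None]
def proj(C,P):
    K,e,A=C; p=(np.atleast_2d(P)-e)@A
    return np.c_[K[0,2]-K[0,0]*p[:,0]/p[:,2],K[1,2]+K[1,1]*p[:,1]/p[:,2]]
HSV={"blue":((105,120,110),(125,255,255)),"orange":((8,150,150),(20,255,255)),"red":((0,150,70),(6,255,255))}
def blobs(im,col,amin=60):
    m=cv2.inRange(cv2.cvtColor(im,cv2.COLOR_RGB2HSV),*HSV[col])
    cs,_=cv2.findContours(m,cv2.RETR_EXTERNAL,cv2.CHAIN_APPROX_NONE)
    return [c for c in cs if cv2.contourArea(c)>amin]
def rect(C,c,z):   # world rectangle of a contour on plane z: centre, size, yaw(deg)
    P=cast(C,c.reshape(-1,2),z)[:,:2].astype(np.float32)
    return cv2.minAreaRect(P)
E
python3 - <<'E'
from h import *
seed={"top":[(211,184),(378,158),(399,272),(228,300)],"scene":[(345,374),(207,258),(292,188),(428,281)]}
for n in("top","scene"):
    im=arm.get_image(n);C=cam(n);g=cv2.cvtColor(im,cv2.COLOR_RGB2GRAY).astype(float);P=[]
    for u,v in seed[n]:
        w=g[v-6:v+7,u-6:u+7];k=np.clip(w-np.median(w)-40,0,None);yy,xx=np.mgrid[v-6:v+7,u-6:u+7]
        P.append((round((k*xx).sum()/k.sum(),2),round((k*yy).sum()/k.sum(),2)))
    W=cast(C,P,10)[:,:2];print(n,"screws",P,W.round(1).tolist(),"centre",W.mean(0).round(1))
    v=(W[0]-W[1])+(W[3]-W[2]);print("yaw of +y",np.degrees(np.arctan2(-v[0],v[1])).round(2),"sizes",np.linalg.norm(W[0]-W[1]).round(1),np.linalg.norm(W[0]-W[3]).round(1))
    for col in HSV:
        for c in blobs(im,col):
            b=cv2.boundingRect(c)
            (x,y),s,a=rect(C,c,{"red":32}.get(col,50));print(col,b,np.round([x,y,*s,a],1))
    if n=="top": cv2.imwrite("pics/crop1.png",cv2.resize(im[140:330,195:460],None,fx=3,fy=3,interpolation=cv2.INTER_CUBIC)[:,:,::-1])
E
```

```text
top screws [(np.float64(210.0), np.float64(183.5)), (np.float64(376.55), np.float64(160.73)), (np.float64(399.75), np.float64(271.83)), (np.float64(227.97), np.float64(300.3))] [[665.8, 276.5], [732.2, -167.9], [434.3, -227.1], [357.5, 220.8]] centre [547.5  25.6]
yaw of +y 9.13 sizes 449.3 313.3
blue (145, 245, 20, 19) [4.735e+02 4.034e+02 4.580e+01 4.830e+01 4.000e-01]
blue (354, 223, 19, 23) [ 529.1 -126.    44.6   54.8   85.2]
blue (265, 186, 25, 28) [616.6  95.4  66.3  56.6  10.1]
blue (413, 83, 76, 37) [ 8.856e+02 -3.594e+02  9.890e+01  1.997e+02  6.000e-01]
orange (309, 228, 19, 22) [515.  -12.1  43.3  53.6  85.3]
red (259, 222, 12, 22) [531.9 126.4  58.8  12.3  19.3]
scene screws [(np.float64(344.75), np.float64(373.42)), (np.float64(206.16), np.float64(257.51)), (np.float64(291.43), np.float64(187.81)), (np.float64(426.74), np.float64(280.58))] [[668.9, 276.3], [744.4, -167.6], [438.3, -219.7], [363.2, 224.4]] centre [553.7  28.3]
yaw of +y 9.62 sizes 450.2 310.1
blue (444, 345, 24, 22) [471.6 403.8  48.4  46.6   3.7]
blue (304, 293, 21, 25) [637.1 115.8  51.8  42.5   9.5]
blue (273, 209, 23, 17) [ 531.3 -122.8   41.9   53.    84.7]
blue (80, 200, 70, 67) [ 891.5 -350.5   98.2  192.9    0. ]
orange (306, 234, 22, 18) [517.3  -9.6  40.7  51.2  85.3]
red (342, 278, 16, 20) [530.9 129.9  55.9  12.1  19.5]
```

View pics/crop1.png

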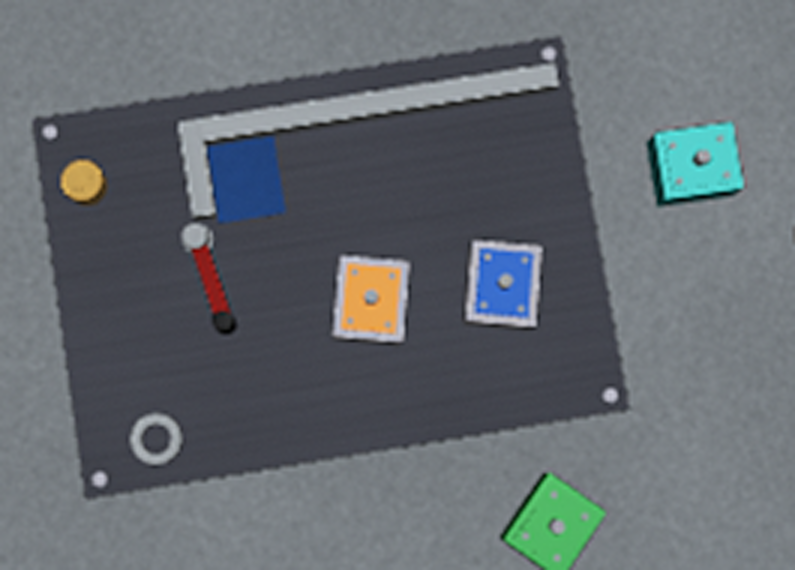

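The crop confirms it: the blue holder at top px (363,234) has a pin and screws and is the only blue one on the plate. It sits to the right of the orange holder. Next I work out the tool moves.

```bash
cat >> h.py <<'E'
PC=np.array([551.5,27.0]); PY=np.radians(9.6)   # plate centre/yaw estimate
def p2w(x,y): c,s=np.cos(PY),np.sin(PY); return PC+[c*x-s*y,s*x+c*y]
def w2p(w): c,s=np.cos(PY),np.sin(PY); d=np.array(w)[:2]-PC; return np.array([c*d[0]+s*d[1],-s*d[0]+c*d[1]])
def go(x,y,z,jaw):  # target in plate xy, world z, jaw direction deg in plate axes -> spin, then tool shift
    s=arm.read_state(); Q=R.from_quat(s["ee_rot"]).as_matrix()
    now=np.arctan2(Q[1,1],Q[0,1]); d=np.degrees(PY)+jaw-np.degrees(now); d=(d+90)%180-90
    spin=-d  # tool x is down
    Q2=Q@R.from_rotvec([np.radians(spin),0,0]).as_matrix()
    print("plate pos",w2p(s["position"]).round(1),"z",s["position"][2].round(1),"toolx",Q[:,0].round(3),"F",np.round(s["contact_force"],1),"t",s["clock"])
    print("spin",spin.round(1),"then tool shift",(Q2.T@(np.r_[p2w(x,y),z]-s["position"])).round(1),"j6",s["joints"][5].round(2))
E
python3 - <<'E'
from h import *
go(-118,-146,230,90)
E
```

```text
plate pos [-434.4 -548.9] z 230.7 toolx [-0.     0.001 -1.   ] F [-0.4  0.8 -0. ] t 0.2
spin 10.5 then tool shift [  1.1 402.9 316.4] j6 -0.26
```

Emit:
{"method": "drive_tool", "body": {"motion": [[0, 0, 0, 5.3], [0, 0, 0, 5.2], [0, 28, 22, 0], [0, 28, 22, 0], [0, 28, 22, 0], [0, 28, 22, 0], [0, 28, 22, 0], [0, 28, 22, 0], [0, 28, 22, 0], [0, 28, 22, 0]], "grip": 22}}

```text
clock: 1.03
position: [351.3, -335.0, 231.3]
ee_rot: [-0.059, 0.705, 0.059, 0.705]
contact_force: [1.3, 0.2, -0.2]
gripper_width: 21.7
```

Emit:
{"method": "drive_tool", "body": {"motion": [[0, 28, 22, 0], [0, 28, 22, 0], [0, 28, 22, 0], [0, 28, 22, 0], [0, 28, 22, 0], [0, 28, 22, 0], [0, 11, 8, 0], [0, 0, 0, 0], [0, 0, 0, 0]]}}

```text
clock: 1.78
position: [459.2, -136.2, 231.1]
ee_rot: [-0.06, 0.705, 0.06, 0.704]
contact_force: [-0.3, 0.3, 0.5]
gripper_width: 21.8
```

```bash
python3 - <<'E'
from h import *
go(-118,-146,230,90)
im=arm.get_image("wrist");C=cam("wrist")
for col in ("blue","orange"):
    for c in blobs(im,col):
        r=rect(C,c,50);print(col,cv2.boundingRect(c),np.round([*r[0],*r[1],r[2]],1),"plate",w2p(r[0]).round(1))
cv2.imwrite("pics/w1.png",im[:,:,::-1])
E
```

```text
plate pos [-118.2 -145.5] z 231.1 toolx [-0.001  0.    -1.   ] F [-0.3  0.3  0.5] t 1.7833
spin 0.1 then tool shift [ 1.1 -0.5  0.2] j6 -1.45
blue (487, 406, 25, 27) [621.3  59.   35.6  14.   60.8] plate [74.2 19.9]
blue (529, 374, 24, 13) [572.9  84.3  12.4  20.9   9.7] plate [30.6 52.9]
blue (291, 265, 64, 71) [ 529.9 -124.8   46.5   56.2   85.1] plate [ -46.6 -146.1]
orange (419, 271, 71, 70) [515.9 -11.   45.9  55.7  85.1] plate [-41.4 -31.6]
```

View pics/w1.png

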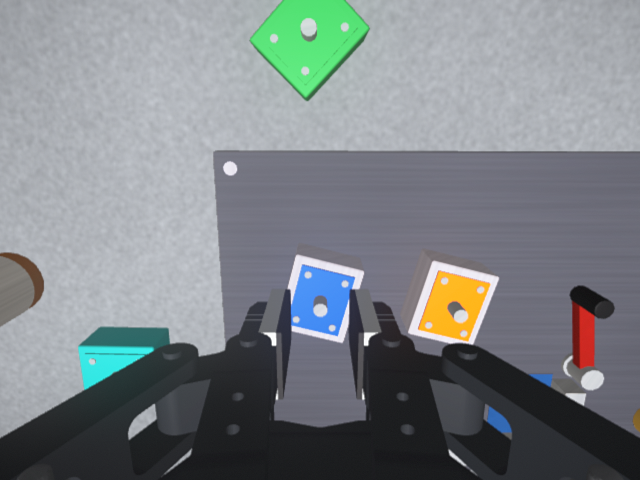

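The wrist view shows the blue holder at (325,297) with the fingers' line just in front of it, and orange at (457,303). Its ray-cast position agrees with the other cameras. Lowering in front of it.

Emit:
{"method": "drive_tool", "body": {"motion": [[36, 0, 0, 0], [36, 0, 0, 0], [36, 0, 0, 0], [36, 0, 0, 0], [30, 0, 0, 0], [20, 0, 0, 0], [12, 0, 0, 0], [5, 0, 0, 0], [0, 0, 0, 0]]}}

```text
clock: 2.58
position: [458.1, -137.8, 19.3]
ee_rot: [-0.059, 0.706, 0.059, 0.704]
contact_force: [-1.2, -0.6, 0.3]
gripper_width: 21.9
```

Emit:
{"method": "drive_tool", "body": {"motion": [[0, 0, 6, 0], [0, 0, 6, 0], [0, 0, 6, 0], [0, 0, 5, 0], [0, 0, 5, 0], [0, 0, 5, 0], [0, 0, 5, 0], [0, 0, 5, 0], [0, 0, 5, 0], [0, 0, 5, 0]]}}

```text
clock: 3.42
position: [511.5, -128.0, 20.3]
ee_rot: [-0.059, 0.705, 0.059, 0.704]
contact_force: [-5.5, -1.2, 4.4]
gripper_width: 22.3
```

```bash
cat > see.py <<'E'
from h import *
import sys
go(*map(float,sys.argv[1:5]))
for n in("top","scene","wrist"):
    im=arm.get_image(n);C=cam(n)
    for col in ("blue","orange"):
        for c in blobs(im,col):
            r=rect(C,c,50);p=w2p(r[0])
            if abs(p[0])<130 and abs(p[1])<220: print(n,col,np.round([*r[1],r[2]],1),"plate",p.round(1))
E
python3 see.py 36 -146 20 90
```

```text
plate pos [ -65.3 -146.1] z 20.3 toolx [-0.001 -0.    -1.   ] F [-5.5 -1.2  4.4] t 3.4167
spin 0.0 then tool shift [1.000e-01 1.000e-01 1.013e+02] j6 -1.47
top blue [65.1 55.1  9.6] plate [75.8 56.8]
scene blue [53.3 42.7 10. ] plate [99.4 73.4]
scene blue [52.5 42.8  9.5] plate [ -18.  -136.6]
scene orange [40.7 51.2 85.3] plate [-39.8 -30.4]
wrist blue [ 8.8 29.1  9.7] plate [ -42.6 -145.6]
wrist orange [33.9 11.1 21.3] plate [-50.  -49.4]
```

The holder has already squared up on the fingers. I continue towards the back stop.

Emit:
{"method": "drive_tool", "body": {"motion": [[0, 0, 8, 0], [0, 0, 8, 0], [0, 0, 8, 0], [0, 0, 8, 0], [0, 0, 8, 0], [0, 0, 8, 0], [0, 0, 8, 0], [0, 0, 8, 0], [0, 0, 8, 0], [0, 0, 8, 0]]}}

```text
clock: 4.4
position: [591.2, -114.5, 20.1]
ee_rot: [-0.059, 0.705, 0.059, 0.705]
contact_force: [-1.5, -0.4, -1.3]
gripper_width: 21.7
```

Emit:
{"method": "drive_tool", "body": {"motion": [[0, 0, 4, 0], [0, 0, 3, 0], [0, 0, 3, 0], [0, 0, 3, 0], [0, 0, 2, 0], [0, 0, 2, 0]]}}

```text
clock: 4.9
position: [607.1, -111.8, 20.3]
ee_rot: [-0.059, 0.705, 0.059, 0.705]
contact_force: [-2.6, 1.0, -0.4]
gripper_width: 21.7
```

Emit:
{"method": "drive_tool", "body": {"motion": [[0, 0, 2, 0], [0, 0, 2, 0]]}}

```text
clock: 5.07
position: [611.1, -111.2, 20.3]
ee_rot: [-0.059, 0.705, 0.059, 0.705]
contact_force: [-2.5, -0.0, -0.8]
gripper_width: 22.0
```

```bash
python3 see.py 38.5 -146 20 90
```

```text
plate pos [  35.7 -146.2] z 20.3 toolx [-0.  0. -1.] F [-2.5 -0.  -0.8] t 5.0667
spin -0.0 then tool shift [0.3 0.2 2.8] j6 -1.48
top orange [51.5 28.2  0.5] plate [-43.8 -40.8]
top orange [28.7 31.   0.5] plate [ 97.9 195.7]
scene blue [52.8 42.6  9.5] plate [99.6 73.3]
scene blue [53.1 42.8 10.1] plate [  82.2 -136.7]
scene orange [42.1 51.2 85.3] plate [-40.  -31.1]
wrist blue [ 8.8 29.1  9.7] plate [  57.6 -145.7]
```

Emit:
{"method": "drive_tool", "body": {"motion": [[0, 0, 1, 0], [0, 0, 1, 0], [0, 0, 1, 0]]}}

```text
clock: 5.47
position: [613.6, -110.8, 20.4]
ee_rot: [-0.059, 0.705, 0.059, 0.704]
contact_force: [-3.8, -0.4, 0.7]
gripper_width: 22.2
```

Emit:
{"method": "drive_tool", "body": {"motion": [[0, 0, 1, 0], [0, 0, 1, 0]]}}

```text
clock: 5.63
position: [615.8, -110.4, 20.4]
ee_rot: [-0.059, 0.705, 0.059, 0.704]
contact_force: [-3.7, -0.7, 1.1]
gripper_width: 22.1
```

Emit:
{"method": "drive_tool", "body": {"motion": [[0, 0, 1, 0], [0, 0, 1, 0]]}}

```text
clock: 5.8
position: [616.3, -110.3, 20.4]
ee_rot: [-0.059, 0.706, 0.059, 0.703]
contact_force: [-8.5, -1.6, 5.1]
gripper_width: 21.8
```

Emit:
{"method": "drive_tool", "body": {"motion": [[0, 0, 1, 0], [0, 0, 0, 0]]}}

```text
clock: 5.97
position: [616.2, -110.3, 20.4]
ee_rot: [-0.059, 0.707, 0.059, 0.702]
contact_force: [-10.5, -1.1, 6.4]
gripper_width: 21.9
```

The force rise shows it has met the back stop. I back off, lift, turn 90° and go to its right-hand side.

Emit:
{"method": "drive_tool", "body": {"motion": [[0, 0, -8, 0], [0, 0, -16, 0], [-20, 0, -16, 0], [-35, 0, 0, 0], [-35, 0, 0, 0], [-30, 0, 0, 7], [0, 0, 0, 7], [0, 0, 0, 7], [0, 0, 0, 7], [0, 0, 0, 7]]}}

```text
clock: 6.8
position: [581.5, -116.2, 141.5]
ee_rot: [0.158, 0.687, -0.157, 0.692]
contact_force: [-0.3, 0.6, 0.3]
gripper_width: 22.3
```

Emit:
{"method": "drive_tool", "body": {"motion": [[0, 0, 0, 7], [0, 0, 0, 7], [0, 0, 0, 7], [0, 0, 0, 7], [0, 0, 0, 7], [0, 0, 0, 7], [0, 0, 0, 6.5], [0, 0, 0, 6.5], [0, 0, 0, 0]]}}

```text
clock: 7.55
position: [581.2, -116.3, 141.0]
ee_rot: [0.458, 0.538, -0.456, 0.541]
contact_force: [0.5, 1.3, 0.2]
gripper_width: 22.0
```

```bash
python3 see.py 83 -202 140 0
```

```text
plate pos [   5.4 -146.2] z 141.0 toolx [ 0.005  0.    -1.   ] F [0.5 1.3 0.2] t 7.55
spin -0.1 then tool shift [ 1.4 77.6 55.8] j6 -3.05
top orange [51.5 28.2  0.5] plate [-43.8 -40.8]
top orange [31.1 31.  15.4] plate [ 97.  195.3]
scene blue [53.9 44.3  9.5] plate [99.  72.4]
scene blue [53.1 42.6 10.1] plate [  87.1 -136.8]
scene orange [40.7 51.2 85.3] plate [-39.8 -30.4]
wrist blue [56.5 45.7  9.7] plate [  85.2 -137.8]
```

Joint 6 is near its limit, so I take the equivalent half-turn the other way.

Emit:
{"method": "drive_tool", "body": {"motion": [[0, 0, 0, -7], [0, 0, 0, -7], [0, 0, 0, -7], [0, 0, 0, -7], [0, 0, 0, -7], [0, 0, 0, -7], [0, 0, 0, -7], [0, 0, 0, -7], [0, 0, 0, -7], [0, 0, 0, -7]]}}

```text
clock: 8.53
position: [580.0, -116.4, 140.5]
ee_rot: [0.061, 0.704, -0.061, 0.705]
contact_force: [0.3, 0.0, -0.7]
gripper_width: 21.8
```

Emit:
{"method": "drive_tool", "body": {"motion": [[0, 0, 0, -7], [0, 0, 0, -7], [0, 0, 0, -7], [0, 0, 0, -7], [0, 0, 0, -7], [0, 0, 0, -7], [0, 0, 0, -7], [0, 0, 0, -7], [0, 0, 0, -7], [0, 0, 0, -7]]}}

```text
clock: 9.37
position: [580.0, -116.4, 140.5]
ee_rot: [-0.354, 0.612, 0.354, 0.613]
contact_force: [0.8, 0.2, -0.1]
gripper_width: 21.9
```

Emit:
{"method": "drive_tool", "body": {"motion": [[0, 0, 0, -7], [0, 0, 0, -7], [0, 0, 0, -7], [0, 0, 0, -7], [0, 0, 0, -6], [0, 0, 0, -6], [0, 0, 0, 0]]}}

```text
clock: 9.95
position: [580.0, -116.5, 140.4]
ee_rot: [0.541, -0.455, -0.541, -0.456]
contact_force: [-0.7, -0.1, 0.1]
gripper_width: 21.9
```

```bash
python3 see.py 83 -202 140 0
```

```text
plate pos [   4.1 -146.2] z 140.4 toolx [ 0.001  0.    -1.   ] F [-0.7 -0.1  0.1] t 9.95
spin 0.2 then tool shift [  0.6 -78.9 -55.8] j6 0.1
top orange [51.5 28.2  0.5] plate [-43.8 -40.8]
top orange [31.1 31.  15.4] plate [ 97.  195.3]
scene blue [53.6 44.3  9.5] plate [99.1 72.4]
scene blue [52.9 42.7  9.5] plate [  87.1 -136.9]
scene orange [40.7 51.2 85.3] plate [-39.8 -30.4]
wrist blue [56.4 45.4  9.5] plate [  85.4 -137. ]
```

Emit:
{"method": "drive_tool", "body": {"motion": [[0, -26, -18.6, 0], [0, -26, -18.6, 0], [0, -27, -18.6, 0], [0, 0, 0, 0], [36, 0, 0, 0], [36, 0, 0, 0], [28, 0, 0, 0], [15, 0, 0, 0], [5, 0, 0, 0], [0, 0, 0, 0]]}}

```text
clock: 10.93
position: [665.7, -158.3, 18.7]
ee_rot: [-0.539, 0.457, 0.541, 0.456]
contact_force: [0.3, -0.3, 0.2]
gripper_width: 22.1
```

Emit:
{"method": "drive_tool", "body": {"motion": [[0, 0, 5, 0], [0, 0, 5, 0], [0, 0, 5, 0], [0, 0, 5, 0], [0, 0, 5, 0], [0, 0, 5, 0]]}}

```text
clock: 11.43
position: [662.3, -129.0, 21.6]
ee_rot: [0.541, -0.456, -0.539, -0.456]
contact_force: [0.7, -4.8, 2.0]
gripper_width: 22.2
```

```bash
python3 see.py 83 18 20 0
```

```text
plate pos [  83.3 -172.3] z 21.6 toolx [ 0.002 -0.001 -1.   ] F [ 0.7 -4.8  2. ] t 11.4333
spin 0.0 then tool shift [  1.3   0.3 190.3] j6 0.12
top blue [67.9 36.1  1. ] plate [76.3 68.9]
top blue [51.8 44.8  9.4] plate [  82.7 -132.7]
top orange [30.5 31.1 14.8] plate [ 97.3 195.3]
scene blue [51.8 39.2 10.3] plate [99.5 75.3]
scene blue [52.8 42.7  9.3] plate [  87.2 -130. ]
scene orange [40.7 51.2 85.3] plate [-39.8 -30.4]
wrist blue [30.1  9.5  9.6] plate [  80.8 -148.5]
```

Emit:
{"method": "drive_tool", "body": {"motion": [[0, 0, 7.5, 0], [0, 0, 7.5, 0], [0, 0, 7.5, 0], [0, 0, 7.5, 0], [0, 0, 7.5, 0], [0, 0, 7.5, 0], [0, 0, 7.5, 0], [0, 0, 7.5, 0], [0, 0, 7.5, 0], [0, 0, 7.5, 0]]}}

```text
clock: 12.42
position: [649.2, -54.1, 20.6]
ee_rot: [0.54, -0.456, -0.54, -0.456]
contact_force: [1.1, -5.3, 2.7]
gripper_width: 22.1
```

```bash
python3 see.py 83 18 20 0
```

```text
plate pos [ 82.8 -96.3] z 20.6 toolx [ 0. -0. -1.] F [ 1.1 -5.3  2.7] t 12.4167
spin 0.0 then tool shift [  0.6  -0.2 114.3] j6 0.0
top blue [40.9 44.7 11. ] plate [ 77.5 -56.7]
top orange [43.3 53.6 85.3] plate [-42.5 -32.5]
top orange [31.3 30.8  1.5] plate [ 96.7 195.8]
scene blue [51.7 23.8 12.2] plate [99.6 83.8]
scene blue [53.  43.   9.7] plate [ 86.9 -53.4]
wrist blue [29.8  8.4  9.6] plate [ 80.  -72.5]
```

Emit:
{"method": "drive_tool", "body": {"motion": [[0, 0, 7.5, 0], [0, 0, 7.5, 0], [0, 0, 7.5, 0], [0, 0, 7.5, 0], [0, 0, 7.5, 0], [0, 0, 7.5, 0], [0, 0, 7.5, 0], [0, 0, 7.5, 0], [0, 0, 7.5, 0], [0, 0, 7.5, 0]]}}

```text
clock: 13.4
position: [636.1, 19.8, 20.1]
ee_rot: [-0.54, 0.457, 0.54, 0.456]
contact_force: [-0.3, -3.2, -1.4]
gripper_width: 21.7
```

Emit:
{"method": "drive_tool", "body": {"motion": [[0, 0, 6, 0], [0, 0, 6, 0], [0, 0, 5, 0], [0, 0, 4, 0], [0, 0, 3, 0], [0, 0, 2, 0]]}}

```text
clock: 13.9
position: [631.9, 44.9, 20.3]
ee_rot: [-0.54, 0.457, 0.54, 0.456]
contact_force: [-0.6, -3.4, -1.1]
gripper_width: 21.7
```

```bash
python3 see.py 83 20 20 0
```

```text
plate pos [82.3  4.2] z 20.3 toolx [-0.001 -0.    -1.   ] F [-0.6 -3.4 -1.1] t 13.9
spin 0.0 then tool shift [ 0.2 -0.7 15.8] j6 -0.16
top blue [30.9 44.9 11. ] plate [72.4 44.1]
top orange [43.3 53.6 85.3] plate [-42.5 -32.5]
scene blue [53.1 43.3 10.1] plate [87.4 45.9]
wrist blue [30.1  8.8  9.7] plate [81.4 27.8]
wrist orange [10.3  1.8 86.1] plate [-11.3 -20.1]
```

Emit:
{"method": "drive_tool", "body": {"motion": [[0, 0, 2, 0], [0, 0, 2, 0], [0, 0, 2, 0], [0, 0, 2, 0], [0, 0, 2, 0], [0, 0, 1.5, 0], [0, 0, 1, 0]]}}

```text
clock: 14.63
position: [630.6, 57.2, 20.8]
ee_rot: [0.54, -0.456, -0.54, -0.457]
contact_force: [0.5, -3.6, 1.0]
gripper_width: 22.0
```

Emit:
{"method": "drive_tool", "body": {"motion": [[0, 0, 1, 0], [0, 0, 1, 0], [0, 0, 1, 0]]}}

```text
clock: 14.88
position: [630.0, 59.9, 20.7]
ee_rot: [0.54, -0.456, -0.54, -0.456]
contact_force: [2.4, -9.9, 2.4]
gripper_width: 22.3
```

Emit:
{"method": "drive_tool", "body": {"motion": [[0, 0, 1, 0], [0, 0, 1, 0]]}}

```text
clock: 15.05
position: [630.0, 59.9, 20.7]
ee_rot: [0.541, -0.457, -0.539, -0.456]
contact_force: [4.1, -15.0, 2.2]
gripper_width: 21.9
```

The side stop is met: motion stalls and force rises. I back off, lift and turn, then seat it again from the front.

Emit:
{"method": "drive_tool", "body": {"motion": [[0, 0, -5, 0], [0, 0, -12, 0], [0, 0, -15, 0], [-30, 0, 0, 0], [-35, 0, 0, 0], [-35, 0, 0, 0], [-15, 0, 0, 7], [0, 0, 0, 7], [0, 0, 0, 7], [0, 0, 0, 7]], "grip": 16}}

```text
clock: 15.88
position: [634.6, 30.0, 135.6]
ee_rot: [-0.411, 0.575, 0.412, 0.575]
contact_force: [-0.7, 0.2, -0.4]
gripper_width: 16.4
```

Emit:
{"method": "drive_tool", "body": {"motion": [[0, 0, 0, 7], [0, 0, 0, 7], [0, 0, 0, 7], [0, 0, 0, 7], [0, 0, 0, 7], [0, 0, 0, 7], [0, 0, 0, 7], [0, 0, 0, 6.6], [0, 0, 0, 6.4], [0, 0, 0, 0]]}}

```text
clock: 16.72
position: [634.5, 30.0, 134.9]
ee_rot: [-0.058, 0.705, 0.059, 0.704]
contact_force: [0.2, -0.6, -0.6]
gripper_width: 16.0
```

```bash
python3 see.py 14 57 135 90; python3 - <<'E'
from h import *
im=arm.get_image("scene");C=cam("scene")
u,v=proj(C,np.r_[p2w(60,60),20])[0].astype(int)
cv2.imwrite("pics/s2.png",cv2.resize(im[v-90:v+90,u-120:u+120],None,fx=3,fy=3,interpolation=cv2.INTER_CUBIC)[:,:,::-1])
cv2.imwrite("pics/w2.png",arm.get_image("wrist")[:,:,::-1])
E
```

```text
plate pos [ 82.4 -10.9] z 134.9 toolx [-0.001  0.001 -1.   ] F [ 0.2 -0.6 -0.6] t 16.7167
spin -0.1 then tool shift [ -0.   67.9 -68.4] j6 -1.71
top blue [55.3 44.8  9.6] plate [83.6 59.1]
top orange [43.3 53.6 85.3] plate [-42.5 -32.5]
scene blue [53.5 41.5  9.8] plate [86.4 60.4]
scene orange [41.  49.4 83.1] plate [-40.4 -30. ]
wrist blue [55.8 46.4  9.6] plate [85.1 60.7]
wrist orange [28.3 22.5 21.3] plate [100.5 167.6]
```

View pics/s2.png

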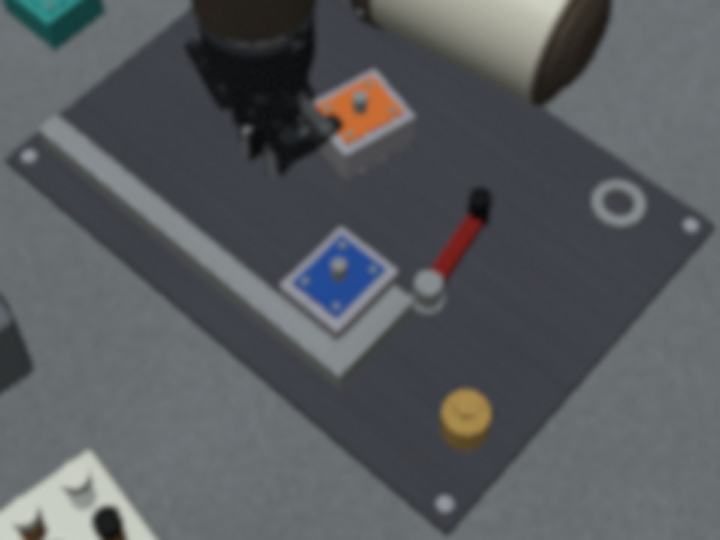

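The crop shows the holder at (340,278) in the corner and square, with the latch arm still open and the orange holder untouched. Now I press it once more from the front.

Emit:
{"method": "drive_tool", "body": {"motion": [[0, 22, -22, 0], [0, 23, -23, 0], [0, 23, -23, 0], [0, 0, 0, 0], [36, 0, 0, 0], [36, 0, 0, 0], [26, 0, 0, 0], [12, 0, 0, 0], [5, 0, 0, 0], [0, 0, 0, 0]]}}

```text
clock: 17.8
position: [555.9, 85.9, 19.2]
ee_rot: [-0.06, 0.705, 0.059, 0.704]
contact_force: [-0.8, 0.1, 0.4]
gripper_width: 16.1
```

Emit:
{"method": "drive_tool", "body": {"motion": [[0, 0, 5, 0], [0, 0, 5, 0], [0, 0, 5, 0], [0, 0, 4, 0], [0, 0, 3, 0], [0, 0, 2, 0]]}}

```text
clock: 18.3
position: [580.8, 90.4, 20.8]
ee_rot: [-0.059, 0.704, 0.059, 0.705]
contact_force: [0.7, 0.5, 0.2]
gripper_width: 15.8
```

Emit:
{"method": "drive_tool", "body": {"motion": [[0, 0, 1, 0], [0, 0, 1, 0]]}}

```text
clock: 18.47
position: [581.8, 90.4, 20.3]
ee_rot: [-0.059, 0.705, 0.059, 0.704]
contact_force: [-1.5, -0.1, 1.4]
gripper_width: 15.7
```

Emit:
{"method": "drive_tool", "body": {"motion": [[0, 0, 1, 0], [0, 0, 1, 0]]}}

```text
clock: 18.63
position: [581.9, 90.2, 20.0]
ee_rot: [-0.059, 0.706, 0.059, 0.703]
contact_force: [-6.2, -0.4, 3.6]
gripper_width: 16.0
```

Emit:
{"method": "drive_tool", "body": {"motion": [[0, 0, 1, 0], [0, 0, 1, 0]]}}

```text
clock: 18.8
position: [582.4, 90.1, 19.9]
ee_rot: [-0.06, 0.707, 0.058, 0.702]
contact_force: [-10.4, 0.4, 6.8]
gripper_width: 15.9
```

```bash
python3 see.py 41 57 20 90
```

```text
plate pos [41.  57.1] z 19.9 toolx [-0.008 -0.002 -1.   ] F [-10.4   0.4   6.8] t 18.8
spin -0.0 then tool shift [-0.1 -0.1  0. ] j6 -1.83
top orange [43.3 53.6 85.3] plate [-42.5 -32.5]
scene blue [53.3 41.5  9.8] plate [87.2 60.4]
wrist blue [ 8.3 23.1  9.7] plate [62.1 57. ]
wrist orange [17.8 51.2 86.2] plate [-35.8 -18.8]
```

It's seated: the fingers stall at the same plate x (41) as at the first back-stop contact. Retreat and set up for the latch with the fingers shut.

Emit:
{"method": "drive_tool", "body": {"motion": [[0, 0, -8, 0], [0, 0, -18, 0], [-30, 0, 0, 0], [-36, 0, 0, 0], [-36, 0, 0, 0], [-10, 0, 0, 0], [0, 25, -15, 0], [0, 29, -20, 0], [0, 29, -20, 0], [0, 0, 0, 0]], "grip": 0}}

```text
clock: 19.78
position: [489.2, 162.1, 132.5]
ee_rot: [-0.06, 0.704, 0.061, 0.705]
contact_force: [-0.3, -0.1, 0.4]
gripper_width: -0.0
```

```bash
python3 see.py -41 140 24 90; python3 - <<'E'
from h import *
im=arm.get_image("wrist");cv2.imwrite("pics/w3.png",im[:,:,::-1]);C=cam("wrist")
for n in("wrist","scene","top"):
    im=arm.get_image(n);C=cam(n)
    for c in blobs(im,"red",40):
        r=rect(C,c,32);print(n,np.round([*r[1],r[2]],1),w2p(r[0]).round(1))
print(proj(cam("wrist"),[np.r_[p2w(-39,96.5),55]]).round())
E
```

```text
plate pos [-38.8 143.6] z 132.5 toolx [ 0.     0.001 -1.   ] F [-0.3 -0.1  0.4] t 19.7833
spin 0.2 then tool shift [108.5  -3.7  -2.2] j6 -2.03
top blue [55.6 44.9  9.4] plate [84.2 59. ]
top orange [43.3 53.6 85.3] plate [-42.5 -32.5]
scene blue [53.3 41.5  9.8] plate [87.2 60.4]
scene orange [40.7 51.2 85.3] plate [-39.8 -30.4]
wrist blue [11.6 35.8 44.4] plate [76.  50.4]
wrist [64.3 14.8 19.5] [ -3.3 103.4]
scene [55.9 12.5 18.5] [ -3.2 105. ]
[[243. 251.]]
```

View pics/w3.png

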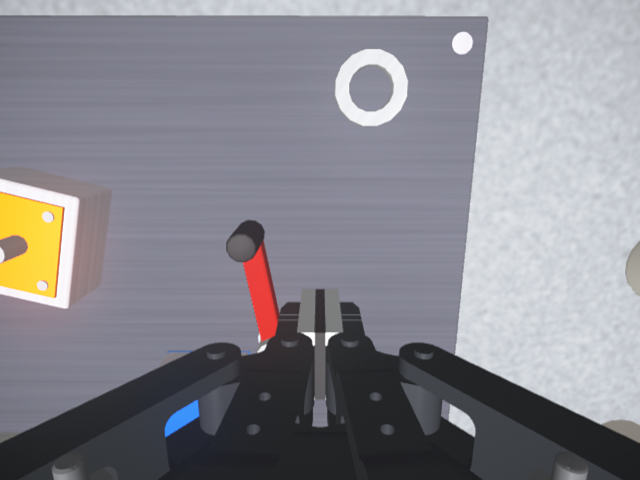

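The wrist view puts the knob top at (243,245), within 6 px of the prediction, and the path down at (320,300) is clear. Lowering on the left of the knob.

Emit:
{"method": "drive_tool", "body": {"motion": [[36, 0, 0, 0], [36, 0, -2, 0], [22, 0, 0, 0], [10, 0, 0, 0], [4, 0, 0, 0], [0, -6, 0, 0], [0, -6, 0, 0], [0, -6, 0, 0], [0, -6, 0, 0], [0, 0, 0, 0]]}}

```text
clock: 20.97
position: [494.9, 134.7, 25.4]
ee_rot: [-0.058, 0.704, 0.059, 0.705]
contact_force: [-0.5, 0.5, 0.6]
gripper_width: 0.0
```

```bash
python3 - <<'E'
from h import *
go(-41,119,24,90)
P=[]
for th in np.radians(range(10,91,8)):
    t=np.array([np.sin(th),-np.cos(th)]);k=np.array([39.5-80*np.cos(th),110-80*np.sin(th)])
    D=9+14.5*abs(t[1])+11*abs(t[0]);D=min(D,25)
    P.append(k-t*D)
print(np.round(P,0).tolist())
E
```

```text
plate pos [-37.9 115.6] z 25.4 toolx [ 0.002  0.001 -1.   ] F [-0.5  0.5  0.6] t 20.9667
spin -0.1 then tool shift [ 1.4  3.4 -3.2] j6 -1.99
[[-44.0, 121.0], [-44.0, 109.0], [-43.0, 97.0], [-41.0, 86.0], [-37.0, 75.0], [-31.0, 65.0], [-24.0, 55.0], [-16.0, 47.0], [-5.0, 40.0], [7.0, 34.0], [19.0, 30.0]]
```

Emit:
{"method": "drive_tool", "body": {"motion": [[0, -5, -2, 0], [0, -5, -1.5, 0], [0, -5, -1, 0], [0, -4, -0.5, 0], [0, -5.5, 1, 0], [0, -5.5, 1, 0], [0, -5.5, 2, 0], [0, -5.5, 2, 0], [0, -5, 3, 0], [0, -5, 3, 0]]}}

```text
clock: 21.8
position: [510.1, 85.9, 24.2]
ee_rot: [-0.059, 0.705, 0.059, 0.705]
contact_force: [0.1, 1.5, 0.3]
gripper_width: 0.2
```

```bash
python3 - <<'E'
from h import *
go(-31,65,24,90)
for n in("scene","top"):
    im=arm.get_image(n);C=cam(n)
    for c in blobs(im,"red",40):
        r=rect(C,c,32);print(n,np.round([*r[1],r[2]],1),w2p(r[0]).round(1))
E
```

```text
plate pos [-31.  65.] z 24.2 toolx [ 0.  0. -1.] F [0.1 1.5 0.3] t 21.8
spin -0.0 then tool shift [ 0.2  0.  -0. ] j6 -1.88
scene [52.8 12.1 56.8] [10.8 78. ]
```

Emit:
{"method": "drive_tool", "body": {"motion": [[0, -5, 3.5, 0], [0, -5, 3.5, 0], [0, -4, 4, 0], [0, -4, 4, 0], [0, -3.5, 5.5, 0], [0, -3.5, 5.5, 0], [0, -3, 5, 0], [0, -3, 5, 0], [0, -1, 2, 0]]}}

```text
clock: 22.65
position: [553.4, 60.9, 24.3]
ee_rot: [-0.059, 0.704, 0.059, 0.705]
contact_force: [-0.0, 0.4, 0.7]
gripper_width: -0.1
```

```bash
python3 - <<'E'
from h import *
go(19,30,24,90)
for n in("scene","top"):
    im=arm.get_image(n);C=cam(n)
    for c in blobs(im,"red",40):
        r=rect(C,c,32);print(n,np.round([*r[1],r[2]],1),w2p(r[0]).round(1))
E
```

```text
plate pos [ 7.6 33.1] z 24.3 toolx [ 0.  0. -1.] F [-0.   0.4  0.7] t 22.65
spin -0.0 then tool shift [ 0.3 -3.1 11.4] j6 -1.8
scene [12.5 59.2  1.8] [36.1 68.5]
```

Emit:
{"method": "drive_tool", "body": {"motion": [[0, -1, 2, 0], [0, -1, 2, 0], [0, -1, 2, 0], [0, 0, 2, 0]]}}

```text
clock: 23.08
position: [560.8, 59.4, 24.3]
ee_rot: [-0.059, 0.705, 0.059, 0.704]
contact_force: [-0.2, -0.6, 0.1]
gripper_width: 0.1
```

Emit:
{"method": "drive_tool", "body": {"motion": [[0, 0, 1.5, 0], [0, 0, 1.5, 0]]}}

```text
clock: 23.25
position: [563.8, 60.0, 24.3]
ee_rot: [-0.059, 0.705, 0.059, 0.705]
contact_force: [-0.9, -0.7, 0.9]
gripper_width: 0.2
```

Emit:
{"method": "drive_tool", "body": {"motion": [[0, 0, 1.5, 0], [0, 0, 1, 0]]}}

```text
clock: 23.42
position: [566.3, 60.5, 24.3]
ee_rot: [-0.059, 0.705, 0.059, 0.704]
contact_force: [-2.7, -1.1, 1.3]
gripper_width: 0.1
```

Emit:
{"method": "drive_tool", "body": {"motion": [[0, 0, 1, 0], [0, 0, 1, 0]]}}

```text
clock: 23.58
position: [566.4, 60.4, 24.1]
ee_rot: [-0.059, 0.706, 0.059, 0.703]
contact_force: [-5.9, -0.1, 4.8]
gripper_width: -0.1
```

```bash
python3 see.py 19 30 24 90; python3 - <<'E'
from h import *
im=arm.get_image("scene");C=cam("scene")
for c in blobs(im,"red",40):
    r=rect(C,c,32);print(np.round([*r[1],r[2]],1),w2p(r[0]).round(1))
E
```

```text
plate pos [20.2 30.4] z 24.1 toolx [-0.004 -0.001 -1.   ] F [-5.9 -0.1  4.8] t 23.5833
spin -0.0 then tool shift [ 0.1 -0.4 -1.2] j6 -1.79
top orange [43.3 53.6 85.3] plate [-42.5 -32.5]
scene blue [53.3 41.5  9.8] plate [87.2 60.4]
wrist orange [ 0.5 56.2 85.3] plate [-36.   -9.4]
wrist orange [39.3 56.9 85.2] plate [-42.6 -36. ]
[12.3 60.1  0.1] [39.1 69.7]
```

Force is rising and the motion has stalled. I press slightly more, then back off, lift and check.

Emit:
{"method": "drive_tool", "body": {"motion": [[0, 0, 1, 0], [0, 0, 1, 0]]}}

```text
clock: 23.95
position: [566.4, 60.2, 24.0]
ee_rot: [-0.059, 0.708, 0.058, 0.702]
contact_force: [-10.7, 1.1, 8.4]
gripper_width: 0.1
```

Emit:
{"method": "drive_tool", "body": {"motion": [[0, 0, -8, 0], [0, 0, -12, 0], [-36, 0, 0, 0], [-36, 0, 0, 0], [-36, 0, 0, 0], [-36, 0, -25, 0], [-36, 0, -30, 0], [0, -10, -30, 0], [0, 0, 0, 0]]}}

```text
clock: 24.7
position: [469.6, 33.4, 200.7]
ee_rot: [-0.058, 0.703, 0.06, 0.706]
contact_force: [-0.5, 1.1, -1.7]
gripper_width: 0.0
```

```bash
python3 see.py 0 0 200 90; python3 - <<'E'
from h import *
for n in("scene","top","wrist"):
    im=arm.get_image(n);C=cam(n);cv2.imwrite(f"pics/{n}4.png",im[:,:,::-1])
    for c in blobs(im,"red",40):
        r=rect(C,c,32);print(n,np.round([*r[1],r[2]],1),w2p(r[0]).round(1))
E
```

```text
plate pos [-79.7  20. ] z 200.7 toolx [ 0.003  0.003 -1.   ] F [-0.5  1.1 -1.7] t 24.7
spin -0.0 then tool shift [  1.  -20.   79.7] j6 -1.82
top blue [55.6 44.9  9.4] plate [84.2 59. ]
top orange [29.6 32.7 46.6] plate [ 96.6 195.8]
scene blue [53.3 41.5  9.8] plate [87.2 60.4]
scene orange [40.7 51.2 85.3] plate [-39.8 -30.4]
scene [12.3 60.1  0.1] [39.1 69.7]
wrist [14.1 34.5  9.6] [32.6 81.5]
```

View pics/wrist4.png

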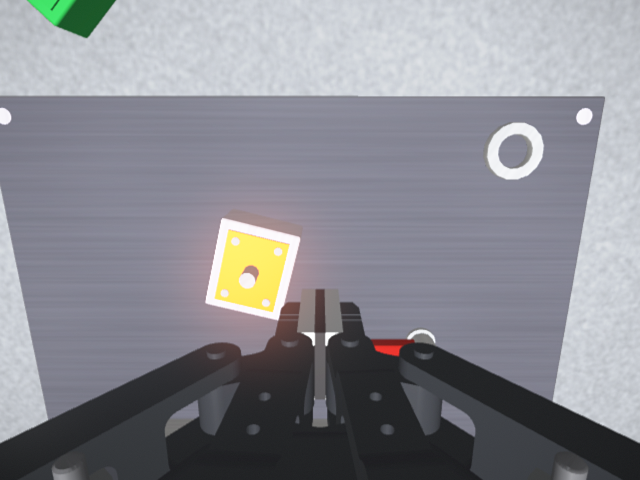

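The wrist view hides most of the arm, but its visible red edge near (395,347) is at 9.6°, parallel to the plate. The scene camera disagreed, giving 0.1°, so I check its picture.

```bash
python3 - <<'E'
import cv2
im=cv2.imread("pics/scene4.png");cv2.imwrite("pics/s5.png",cv2.resize(im[240:350,250:410],None,fx=5,fy=5,interpolation=cv2.INTER_CUBIC))
E
```

```text
(no output)
```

View pics/s5.png

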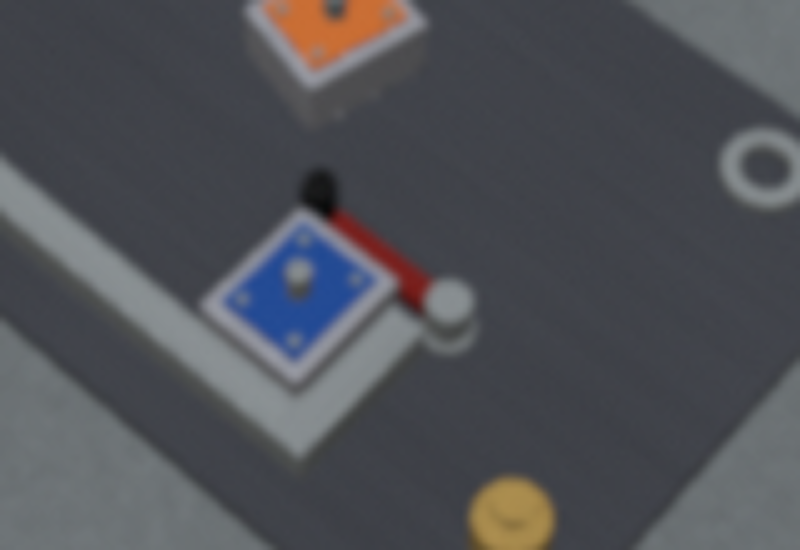

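The blue holder at (300,295) hides part of the arm here, which explains the skewed red blob. A quick check of the knob position settles the angle.

```bash
python3 - <<'E'
from h import *
C=cam("scene");im=cv2.imread("pics/scene4.png")
g=im.max(2);m=(g<28).astype(np.uint8);m[:262]=0;m[292:]=0;m[:,:300]=0;m[:,330:]=0
ys,xs=np.nonzero(m);print("dark px",xs.mean(),ys.mean(),len(xs),xs.min(),xs.max(),ys.min(),ys.max())
off=np.array([1.5,1.0])  # scene bias vs touch frame
for th in (80,85,90):
    t=np.radians(th);k=np.array([40-80*np.cos(t),110-80*np.sin(t)])+off
    print(th,[proj(C,np.r_[p2w(*k),z])[0].round(1).tolist() for z in(55,36.5,18)])
print("pivot cap cast z",[ (z,w2p(cast(C,[339.6,300.6],z)[0]).round(1).tolist()) for z in(35,45)])
E
```

```text
dark px 313.6923076923077 278.5769230769231 26 311 316 275 282
80 [[317.4, 272.8], [317.4, 276.9], [317.4, 281.0]]
85 [[315.1, 274.4], [315.1, 278.6], [315.2, 282.6]]
90 [[313.0, 276.3], [313.1, 280.4], [313.1, 284.4]]
pivot cap cast z [(35, [40.5, 112.1]), (45, [44.9, 115.3])]
```

The knob's pixel column (313.7) fits about 88–90°. Together with the stall at 10 N where the shut position was expected, and the wrist reading, this means the latch is shut. Handing in.

```bash
python3 -c "
from bench import arm
print(arm.job_done())"
```

```text
the job is handed in; nothing more can be done
None
```

The blue-topped holder is home in the corner and the latch is shut across its front. I handed the job in at about 25 s on the robot's clock, with the arm clear of everything.

- **Holder:** I pushed it forward to the back stop, which squared it on the way, then left along the back stop to the side stop, and pressed it once more from the front. Each time the fingers stalled as the force rose to about 10–15 N. The last press stopped at the same plate x (41 mm in my frame) as the first contact with the back stop. The cameras put the holder's centre within about 2 mm of home and square to within about half a degree.
- **Latch:** I pushed the knob round with shut fingers until it stalled at about 10 N, where the shut position should be. The last scene image puts the knob at about 88–90°, and the wrist camera showed the arm parallel to the plate.
- **Check that disagreed:** The scene camera's red patch read about 10° short of shut. The holder hides part of the arm in that view, so I set that reading aside.
- **Other things:** The orange holder's measured position did not change, and the bystander items seen in the last pictures looked undisturbed. I did not re-measure the items off the plate.

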